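Draw a chassis plate from the unlocked dispenser bay

TASK

One of the dispenser's three bays is unlocked: find it by tugging the bottom plates, then pull that bottom plate out along its runway, clear of the gate. Set it down flat, centred and square between the end stops of the black assembly stand. Leave all the other plates in their bays and do not disturb the model car or the yellow tray.

Things in the scene. Friction and masses are not known exactly. Their poses are not given: they have to be found in the camera images.
- dispenser: Fixed white plate dispenser: three stack magazines (bays) side by side, four red plates piled in each. Origin on the table top under the front of the middle bay's gate; plates are drawn out along its -x axis (roughly towards the robot), y is left, z up. Bay centre lines at y = +95 (left), 0 (middle), -95 mm (right). Bays: x = 0 to 158 mm, floor 30 mm and walls 70 mm above the table, 54 mm wide inside.
- left_gate (a point): Middle of the left bay's gate: its front face, at floor height, 30 mm above the table; axes as the dispenser's. The gate is a black wall 6 mm thick with a slot under it 11.5 mm high, which lets only the bottom plate (8 mm thick) through and holds back the plates above.
- middle_gate (a point): The same point of the middle bay. Two of the three bays are locked by a fixed tooth inside, unseen, standing in the bottom plate's window: that plate moves only 2 to 6 mm when pulled, then stops dead. Which bay is unlocked changes from start to start and cannot be seen.
- right_gate (a point): The same point of the right bay. The bottom plate of the unlocked bay, whichever it is, slides out with a steady drag of about 3 to 12 N from the plates resting on it.
- middle_runway (a point): Middle of the top of the middle bay's grey runway, 80 mm in front of the gate, 30 mm above the table; axes as the dispenser's. The runway is 24 mm wide and runs 160 mm out from the gate on the bay's centre line (the other bays have the same); plates overhang it on both sides, so fingers can reach down past their edges.
- left_bottom: Bottom plate of the left bay, origin at the centre of its underside. Red painted aluminium, 140 mm long (x), 8 mm thick, 0.12 kg: the middle 60 mm is 50 mm wide, each 40 mm long end is 36 mm wide (wheel cut-outs), with a window 18 x 16 mm through its centre.
- left_bottom_centre (a point): Centre (half-way up) of the bottom plate of the left bay; x along its length, parallel to the dispenser's x at the start. At the start it lies on the bay's floor with its front end sticking out 43 to 47 mm through the gate on to the runway; its centre is about 25 mm behind the gate.
- left_2_centre (a point): Centre of plate 2 from below in the left bay: shaped like the bottom plate, 0.10 to 0.18 kg, wholly behind the gate. It drops 8 mm when the bottom plate is drawn.
- left_3_centre (a point): Centre of plate 3 from below in the left bay: shaped like the bottom plate, 0.10 to 0.18 kg, wholly behind the gate. It drops 8 mm when the bottom plate is drawn.
- left_4_centre (a point): Centre of plate 4 from below in the left bay: shaped like the bottom plate, 0.10 to 0.18 kg, wholly behind the gate. It drops 8 mm when the bottom plate is drawn.
- middle_bottom: Bottom plate of the middle bay, origin at the centre of its underside. Same as in the left bay.
- middle_bottom_centre (a point): Centre (half-way up) of the bottom plate of the middle bay; x along its length, parallel to the dispenser's x at the start. At the start it lies on the bay's floor with its front end sticking out 43 to 47 mm through the gate on to the runway; its centre is about 25 mm behind the gate.
- middle_2_centre (a point): Centre of plate 2 from below in the middle bay: shaped like the bottom plate, 0.10 to 0.18 kg, wholly behind the gate. It drops 8 mm when the bottom plate is drawn.
- middle_3_centre (a point): Centre of plate 3 from below in the middle bay: shaped like the bottom plate, 0.10 to 0.18 kg, wholly behind the gate. It drops 8 mm when the bottom plate is drawn.
- middle_4_centre (a point): Centre of plate 4 from below in the middle bay: shaped like the bottom plate, 0.10 to 0.18 kg, wholly behind the gate. It drops 8 mm when the bottom plate is drawn.
- right_bottom: Bottom plate of the right bay, origin at the centre of its underside. Same as in the left bay.
- right_bottom_centre (a point): Centre (half-way up) of the bottom plate of the right bay; x along its length, parallel to the dispenser's x at the start. At the start it lies on the bay's floor with its front end sticking out 43 to 47 mm through the gate on to the runway; its centre is about 25 mm behind the gate.
- right_2_centre (a point): Centre of plate 2 from below in the right bay: shaped like the bottom plate, 0.10 to 0.18 kg, wholly behind the gate. It drops 8 mm when the bottom plate is drawn.
- right_3_centre (a point): Centre of plate 3 from below in the right bay: shaped like the bottom plate, 0.10 to 0.18 kg, wholly behind the gate. It drops 8 mm when the bottom plate is drawn.
- right_4_centre (a point): Centre of plate 4 from below in the right bay: shaped like the bottom plate, 0.10 to 0.18 kg, wholly behind the gate. It drops 8 mm when the bottom plate is drawn.
- stand_top (a point): Fixed black assembly stand: middle of the flat top of its beam, 30 mm above the table; x along the beam, which is 24 mm wide. At each end a yellow stop 4 mm thick rises 6 mm above the beam, 150 mm clear between them (x = -75 to 75 mm): a plate lies between with 5 mm to spare at either end and overhangs the beam's sides. Base 158 x 90 mm, 8 mm thick.
- car: Bystander: loose model car, 150 mm long, 118 mm wide, 56 mm high; origin under its centre.
- tray: Bystander: loose yellow parts tray, 130 x 90 x 35 mm; origin under its centre.

How it is judged:
On the way:
1. the unlocked bay's bottom plate has been drawn fully out through the gate, lying flat on its own runway (((x of left_bottom_centre in the frame of dispenser below -0.072 m and y of left_bottom_centre in the frame of dispenser between 0.08 and 0.11 m and z of left_bottom_centre in the frame of dispenser between 0.03 and 0.039 m) or (x of middle_bottom_centre in the frame of dispenser below -0.072 m and y of middle_bottom_centre in the frame of dispenser between -0.015 and 0.015 m and z of middle_bottom_centre in the frame of dispenser between 0.03 and 0.039 m) or (x of right_bottom_centre in the frame of dispenser below -0.072 m and y of right_bottom_centre in the frame of dispenser between -0.11 and -0.08 m and z of right_bottom_centre in the frame of dispenser between 0.03 and 0.039 m))), for 0.1 s.
At the end, for the whole second after the job is handed in: The drawn bottom plate lies at rest on the stand between its end stops: centre within 7 mm along and 8 mm across the beam, square within 0.12 rad, flat within 0.06 rad. The other two bottom plates are within 15 mm of where they started (the plates above stay in their bays) (((x of left_bottom_centre in the frame of stand_top between -0.007 and 0.007 m and y of left_bottom_centre in the frame of stand_top between -0.008 and 0.008 m and z of left_bottom_centre in the frame of stand_top between 0.001 and 0.007 m and angle between the x axis of left_bottom_centre and the x axis of stand_top, either way round below 0.12 rad and angle between left_bottom_centre's own z axis and vertical below 0.06 rad and linear speed of left_bottom below 0.02 m/s and distance of each of middle_bottom_centre, right_bottom_centre from where it was at the start of the episode below 0.015 m) or (x of middle_bottom_centre in the frame of stand_top between -0.007 and 0.007 m and y of middle_bottom_centre in the frame of stand_top between -0.008 and 0.008 m and z of middle_bottom_centre in the frame of stand_top between 0.001 and 0.007 m and angle between the x axis of middle_bottom_centre and the x axis of stand_top, either way round below 0.12 rad and angle between middle_bottom_centre's own z axis and vertical below 0.06 rad and linear speed of middle_bottom below 0.02 m/s and distance of each of left_bottom_centre, right_bottom_centre from where it was at the start of the episode below 0.015 m) or (x of right_bottom_centre in the frame of stand_top between -0.007 and 0.007 m and y of right_bottom_centre in the frame of stand_top between -0.008 and 0.008 m and z of right_bottom_centre in the frame of stand_top between 0.001 and 0.007 m and angle between the x axis of right_bottom_centre and the x axis of stand_top, either way round below 0.12 rad and angle between right_bottom_centre's own z axis and vertical below 0.06 rad and linear speed of right_bottom below 0.02 m/s and distance of each of left_bottom_centre, middle_bottom_centre from where it was at the start of the episode below 0.015 m))); the robot touches nothing.
It fails at once if one of the plates above a bottom plate leaves its bay (distance of any of left_2_centre, left_3_centre, left_4_centre, middle_2_centre, middle_3_centre, middle_4_centre, right_2_centre, right_3_centre, right_4_centre from where it was at the start of the episode above 0.03 m).
It fails at once if a plate is let go above the stand (more than about 10 mm up) instead of being set down on it ((contact force between the fingers and left_bottom below 0.2 N and z of left_bottom_centre in the frame of stand_top above 0.016 m and horizontal distance between left_bottom_centre and stand_top below 0.06 m) or (contact force between the fingers and middle_bottom below 0.2 N and z of middle_bottom_centre in the frame of stand_top above 0.016 m and horizontal distance between middle_bottom_centre and stand_top below 0.06 m) or (contact force between the fingers and right_bottom below 0.2 N and z of right_bottom_centre in the frame of stand_top above 0.016 m and horizontal distance between right_bottom_centre and stand_top below 0.06 m)).
It fails at once if the model car or the yellow parts tray is moved by more than 20 mm (distance of any of car, tray from where it was at the start of the episode above 0.02 m).
It also fails if it takes over 64 s, if anything falls off the work surface, if the arm or the gripper's body presses on something with over 40 N, if the wrist force passes 120 N, or if a joint passes its speed limit or range.

ROBOT

A 6-joint arm with a two-finger parallel gripper is mounted at the origin on the work surface. World frame = base frame: x ahead of the robot, y to its left, z up, the work surface at z = 0. Lengths are in m, angles in rad, forces in N, time in s.
With the tool pointing down it reaches from about 0.225 to 0.875 m from the base axis. Payload 3.4 kg.
Tool frame: the origin (TCP) lies at the very end of the fingers, on their centre line; the grasp point (between the pads) lies 19 mm behind it; z points along the fingers, y is the direction in which the jaws open and shut (so a half turn about z gives the same grasp; the last joint's range is limited). The gripper opens to 85 mm and grips with 20 to 120 N. Pads are 22 mm wide; open, the fingers measure 114 mm over their backs; the gripper's body (76 mm by 85 mm) begins 54 mm behind the grasp point. The pads swing forward as they close: fully open they stand 13 mm farther back than shut.
Start: joints at [1.19, 0.276, 1.505, -0, 1.361, -0.121], TCP at [0.148, 0.556, 0.231] pointing down, gripper open.
Joint ranges: [-2.89, 2.89], [-0.75, 2.08], [0.22, 2.7], [-1.18, 4.32], [0.11, 2.71], [-2.7, 2.7]. Speed limits (rad/s): [2.57, 2.57, 3.14, 3.14, 3.14, 3.14].

INTERFACE

Orientations are given as a unit quaternion [w, x, y, z].
In Python, from rig import get_state, get_image, calibration, sign_off gives the robot as it stands. The module is installed in compiled form; this text tells all that it offers.
- The arm moves only by the tool drive_tool, never from a script. Its argument "targets" is one flat list of numbers, 7 for each row, row after row: the turn, a rotation vector about the tool's x, y, z in degrees, then the shift along the tool's x, y, z in mm, then the opening, from 0 (shut) to 1 (fully open). In form: [wx, wy, wz, tx, ty, tz, fingers, wx, wy, wz, tx, ty, tz, fingers, ...]. A call has 1 to 12 rows; each row shifts and turns the commanded pose from where the row before left it, along the tool's axes as they then stand; what a row does not reach is not made up. A row lasts 1/8 s, in which the tool goes at most 62.5 mm and 10.7 degrees, less where a joint would pass 70% of its speed; a pose out of reach is approached as far as the arm can. A call is refused whole if a number of a shift passes 62.5 or a number of a turn 10.7, either way. A call with a gripper value outside its range is refused whole. The fingers move at their own pace and stop on an object; "grip_force" is the grip in N (left out, the last holds). Time passes only in rows, so rows that do not move let the fingers close. It gives the time, the measured TCP pose, the force and the opening at its end, in the units of the state.
- get_state(): the state, without advancing time (a new reading comes with each control period).
- get_image(name): name is "scene" or "top"; returns the picture (400x640x3 uint8, red, green, blue); there is no depth.
- calibration(name): a dict with "mtx" (3x3 intrinsics, pixels), "world_to_cam" (4x4, takes a point from world to camera coordinates). Camera axes: x right, y down, z forward; pixel columns grow to the right and rows downward; lengths in m; the calibration is good to about 2 mm. A picture is of the moment at which its call begins. calibration takes no time and is no camera call.
- sign_off(): hands the job in, once; it reports no verdict.
The state is a dict: "clock": time; "qpos": joint angles; "qd": joint speeds; "effort": joint torques, N m; "position": TCP position; "ee_rot": TCP orientation; "contact_force": force on the tool from outside, world axes, zero at the start; "moment": the same for the moment, N m; "width": finger opening in m.
Only numpy, scipy, OpenCV 4.12 (cv2) and the standard library are available. Lean on these libraries where they do the work, as an engineer would, in place of code of your own. Each camera call takes 0.05 s, during which the arm holds its last target.

## Working session

There is one attempt and no reset: what is moved stays moved. The work goes in short steps, Python scripts to look and compute and a tool call to move; the robot and the scene stay as the last step left them, time stands still between calls to the robot, and variables do not carry over. Pictures are saved under pics/ and viewed, and the job is handed in when it is done.

Besides the shell and the picture viewer there is one more tool, called after "Request:" by a JSON object that holds its "op" and its "data". drive_tool: Moves the arm, as the interface text tells. Its arguments: {"type":"object","properties":{"targets":{"type":"array"},"grip_force":{"type":"number"}},"required":["targets"]}

```bash
mkdir -p pics; python3 - <<'E'
from rig import get_state,get_image,calibration
import cv2,numpy as np
for n in("scene","top"):
    im=get_image(n);cv2.imwrite(f"pics/{n}0.png",im[:,:,::-1]);c=calibration(n)
    print(n,np.array(c["mtx"]).round(1).tolist(),np.array(c["world_to_cam"]).round(4).tolist())
print(get_state())
E
```

```text
scene [[379.0, 0.0, 319.3], [0.0, 379.0, 205.4], [0.0, 0.0, 1.0]] [[0.7423, 0.67, 0.0128, -0.3931], [0.5948, -0.65, -0.473, -0.3621], [-0.3086, 0.3587, -0.881, 1.2565], [0.0, 0.0, 0.0, 1.0]]
top [[391.3, 0.0, 313.4], [0.0, 391.3, 199.7], [0.0, 0.0, 1.0]] [[0.0012, -1.0, 0.0077, -0.0593], [-0.9854, -0.0024, -0.1702, 0.5949], [0.1702, -0.0074, -0.9854, 0.8802], [0.0, 0.0, 0.0, 1.0]]
{'clock': 0.1, 'qpos': array([ 1.18999457e+00,  2.76549790e-01,  1.50600149e+00, -1.02838244e-05,
        1.36070874e+00, -1.21006820e-01]), 'qd': array([ 0.00116874, -0.00186502, -0.00446966,  0.00032874,  0.00022866,
       -0.00151504]), 'effort': array([ 1.01369023e-03, -4.17703342e+01, -2.46401668e+01, -1.71952724e-04,
        5.90524025e-03,  3.07242360e-06]), 'position': array([0.14754411, 0.55526202, 0.23051794]), 'ee_rot': array([-2.02116910e-04,  1.29531362e-01,  9.91574975e-01, -8.08829626e-04]), 'contact_force': array([-0.01482883,  0.39158391, -0.80864286]), 'moment': array([-0.06032385,  0.01814332,  0.0181551 ]), 'width': 0.08516853132564817}
```

View pics/scene0.png

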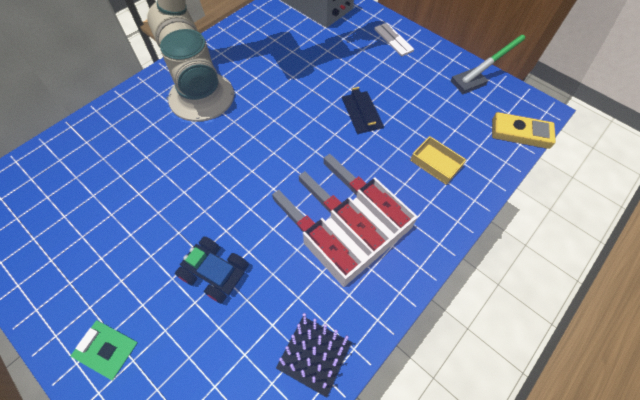

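View pics/top0.png

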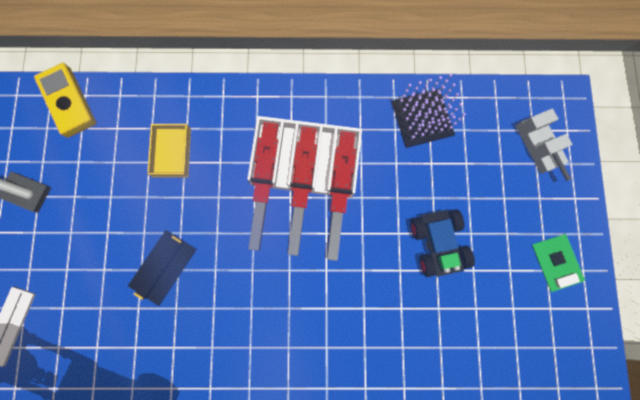

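```bash
python3 - <<'E'
import cv2
for n,(x,y,w,h),k in(("top",(230,60,200,150),4),("top",(300,220,200,150),4),("scene",(230,120,266,200),3)):
    im=cv2.imread(f"pics/{n}0.png")[y:y+h,x:x+w]
    cv2.imwrite(f"pics/{n}_c{x}.png",cv2.resize(im,None,fx=k,fy=k,interpolation=cv2.INTER_CUBIC))
E
python3 - <<'E'
import cv2
for i,(n,(x,y,w,h),k) in enumerate((("top",(230,100,150,170),3.5),("top",(120,220,90,90),6),("scene",(265,145,160,145),4),("scene",(330,75,70,70),8))):
    im=cv2.imread(f"pics/{n}0.png")[y:y+h,x:x+w]
    cv2.imwrite(f"pics/crop{i}.png",cv2.resize(im,None,fx=k,fy=k,interpolation=cv2.INTER_CUBIC))
E
```

```text
(no output)
```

View pics/crop0.png

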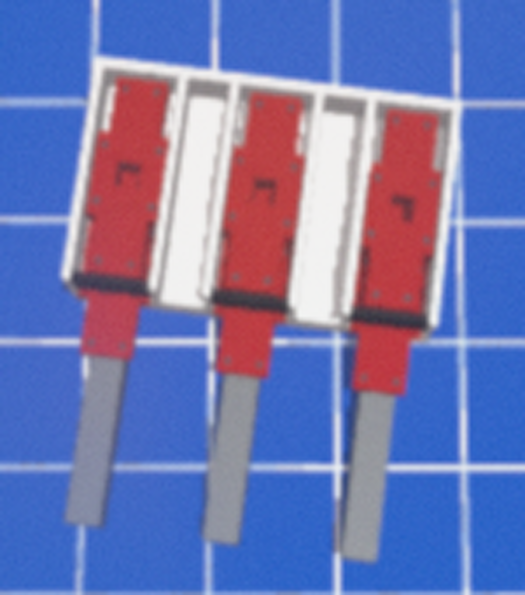

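View pics/crop1.png

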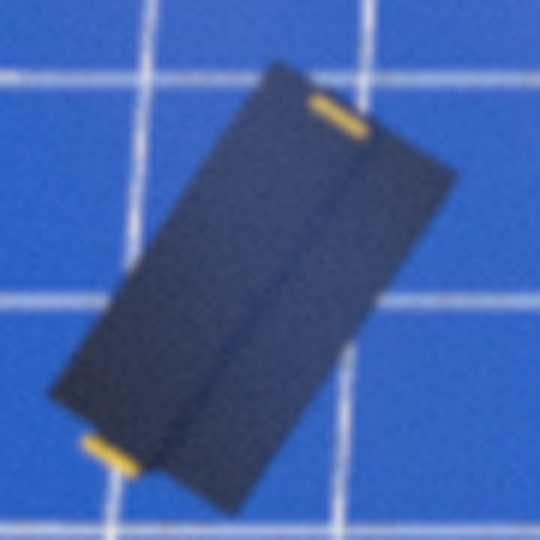

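View pics/crop2.png

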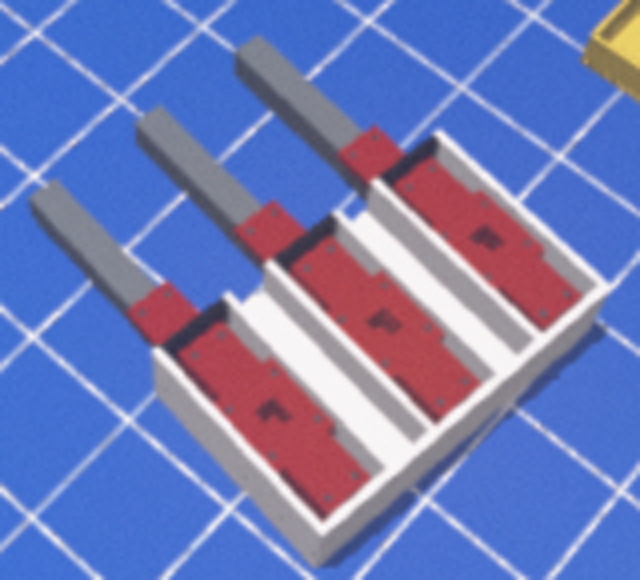

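View pics/crop3.png

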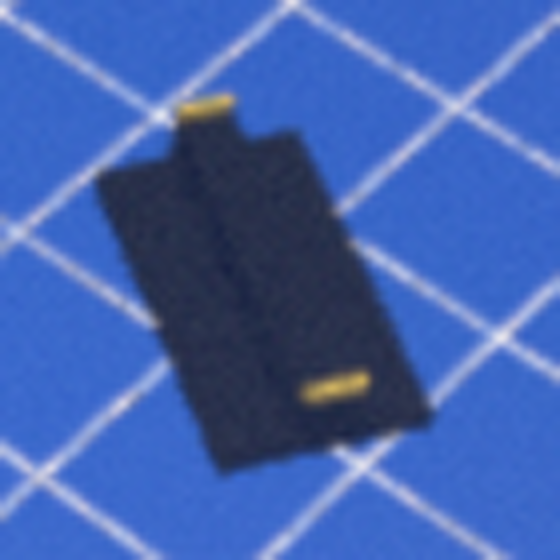

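```bash
cat > h.py <<'E'
import numpy as np,cv2
from rig import calibration
C={n:calibration(n) for n in("scene","top")}
P={n:np.array(c["mtx"])@np.array(c["world_to_cam"])[:3] for n,c in C.items()}
def unc(p,o,k): return (np.array(p,float)+.5)/k-.5+np.array(o)
def tri(t,s):
    X=cv2.triangulatePoints(P["top"],P["scene"],np.array(t,float).reshape(2,1),np.array(s,float).reshape(2,1)); return (X[:3]/X[3]).ravel()
def proj(n,X):
    h=P[n]@np.append(X,1); return h[:2]/h[2]
def onz(n,p,z):
    M=P[n][:,[0,1,3]].copy(); M[:,2]+=P[n][:,2]*z
    h=np.linalg.solve(M,np.append(p,1)); return h[:2]/h[2]
E
python3 - <<'E'
from h import *
for n in C:
    w=np.array(C[n]["world_to_cam"]); print(n,"cam",(-w[:3,:3].T@w[:3,3]).round(3))
T=lambda p:unc(p,(230,100),3.5); S=lambda p:unc(p,(265,145),4)
pts={"Lp_l":((80,355),(375,126)),"Lp_r":((132,358),(338,153)),"Mp_l":((217,372),(273,202)),"Mp_r":((268,377),(233,231)),"Rp_l":((352,390),(167,283)),"Rp_r":((405,394),(127,311)),
"Lr_l":((65,522),(258,37)),"Lr_r":((103,525),(236,52)),"Mr_l":((203,540),(157,106)),"Mr_r":((240,545),(136,120)),"Rr_l":((340,558),(52,182)),"Rr_r":((377,562),(30,196)),
"box_bl":((97,57),(608,288)),"box_br":((460,100),(318,530)),"box_fl":((62,275),(437,130)),"box_fr":((433,330),(155,350))}
for k,(a,b) in pts.items():
    a=T(a);b=S(b);X=tri(a,b);print(k,X.round(4),"err",(proj("top",X)-a).round(2),"z-fix top/scene",[onz(n,p,.038 if 'p_' in k else .03 if 'r_' in k else .07).round(4).tolist() for n,p in(("top",a),("scene",b))])
T=lambda p:unc(p,(120,220),6); S=lambda p:unc(p,(330,75),8)
for k,(a,b) in {"up":((339,117),(337,385)),"lo":((110,456),(207,105)),"base1":((276,60),(432,420)),"base2":((457,176),(222,472)),"base3":((50,397),(300,130)),"base4":((234,515),(97,180))}.items():
    a=T(a);b=S(b);X=tri(a,b);print(k,X.round(4),"err",(proj("top",X)-a).round(2),[onz(n,p,.036 if 'b' not in k else .008).round(4).tolist() for n,p in(("top",a),("scene",b))])
E
```

```text
scene cam [ 0.895 -0.423  0.941]
top cam [ 0.436 -0.051  0.969]
Lp_l [0.5952 0.0901 0.034 ] err [-0.41 -0.36] z-fix top/scene [[0.5936, 0.0884], [0.5973, 0.089]]
Lp_r [0.5921 0.0532 0.0385] err [-0.26 -0.22] z-fix top/scene [[0.5916, 0.0526], [0.5924, 0.0542]]
Mp_l [ 0.5831 -0.0052  0.0343] err [-0.24 -0.2 ] z-fix top/scene [[0.582, -0.006], [0.5848, -0.0063]]
Mp_r [ 0.579  -0.041   0.0361] err [-0.03 -0.03] z-fix top/scene [[0.5786, -0.0411], [0.5797, -0.0417]]
Rp_l [ 0.5709 -0.0988  0.0314] err [-0.14 -0.11] z-fix top/scene [[0.5697, -0.0988], [0.5736, -0.1008]]
Rp_r [ 0.5676 -0.1345  0.038 ] err [-0.3  -0.24] z-fix top/scene [[0.567, -0.1352], [0.5682, -0.1337]]
Lr_l [0.4801 0.0974 0.0261] err [-0.07 -0.06] z-fix top/scene [[0.4797, 0.0966], [0.482, 0.0954]]
Lr_r [0.4788 0.0719 0.0319] err [-0.55 -0.47] z-fix top/scene [[0.4778, 0.0708], [0.479, 0.0744]]
Mr_l [0.4676 0.0026 0.0272] err [0.11 0.09] z-fix top/scene [[0.4677, 0.0027], [0.4687, 0.001]]
Mr_r [ 0.4657 -0.0209  0.0328] err [-0.71 -0.59] z-fix top/scene [[0.4644, -0.0225], [0.4658, -0.0178]]
Rr_l [ 0.4554 -0.0913  0.0233]
[... 375 characters left out ...]
6]]
box_fl [0.6419 0.0965 0.0718] err [0.19 0.17] z-fix top/scene [[0.6427, 0.0972], [0.641, 0.097]]
box_fr [ 0.6081 -0.151   0.0632] err [-0.56 -0.46] z-fix top/scene [[0.6057, -0.1516], [0.6115, -0.1517]]
up [0.5027 0.2682 0.0355] err [-0.3  -0.27] [[0.5021, 0.2673], [0.5035, 0.2688]]
lo [0.3719 0.3488 0.0342] err [-0.26 -0.23] [[0.3715, 0.3474], [0.3734, 0.3481]]
base1 [0.5278 0.306  0.0024] err [0. 0.] [[0.5272, 0.3039], [0.5299, 0.3016]]
base2 [ 0.4812  0.2308 -0.0007] err [-0.24 -0.21] [[0.4803, 0.2276], [0.4854, 0.2255]]
base3 [0.3935 0.3867 0.007 ] err [-0.48 -0.44] [[0.3925, 0.385], [0.3948, 0.3874]]
base4 [0.3471 0.3115 0.0028] err [-0.33 -0.29] [[0.3469, 0.3087], [0.3507, 0.3084]]
```

Request:
{"op": "drive_tool", "data": {"targets": [0,0,-7.8,0,0,0,1,0,0,0,-47,-38.7,0,1,0,0,0,-47,-38.7,0,1,0,0,0,-47,-38.7,0,1,0,0,0,-47,-38.7,0,1,0,0,0,-47,-38.7,0,1,0,0,0,-47,-38.7,0,1,0,0,0,-47,-38.7,0,1,0,0,0,-47,-38.7,0,1,0,0,0,-47,-38.7,0,1,0,0,0,-47,-38.7,0,1,0,0,0,-47,-38.7,0,1], "grip_force": 50}}

```text
clock: 1.6
position: [0.6092, 0.0679, 0.2309]
ee_rot: [-0.0, 0.062, 0.998, 0.0]
contact_force: [0.4, 0.6, 0.1]
width: 0.0853
```

```bash
cat > rel.py <<'E'
import sys,numpy as np
from rig import get_state
from scipy.spatial.transform import Rotation as R
def rel(x,y,z,yaw):
    s=get_state(); q=s["ee_rot"]; r=R.from_quat([*q[1:],q[0]]); M=r.as_matrix()
    t=np.radians(yaw); a=np.array([np.cos(t),np.sin(t),0]); D=np.column_stack([a,np.cross([0,0,-1],a),[0,0,-1]])
    print("clock",round(s["clock"],2),"pos",s["position"].round(4),"yaw",np.degrees(np.arctan2(M[1,0],M[0,0])).round(2),"turn(deg)",np.degrees(R.from_matrix(M.T@D).as_rotvec()).round(2),"shift in final axes mm",(D.T@(np.array([x,y,z])-s["position"])*1e3).round(1),"F",s["contact_force"].round(1),"w",round(s["width"]*1e3,1),"q",s["qpos"].round(2))
rel(*map(float,sys.argv[1:]))
E
python3 rel.py .6076 .0693 .015 172.9
```

```text
clock 1.6 pos [0.6092 0.0679 0.2309] yaw 172.9 turn(deg) [ 0.02 -0.04 -0.  ] shift in final axes mm [  1.8   1.2 215.9] F [0.4 0.6 0.1] w 85.3 q [-0.    0.33  1.42  0.    1.39 -1.45]
```

Request:
{"op": "drive_tool", "data": {"targets": [0,0,0,1.8,1.2,60,1,0,0,0,0,0,60,1,0,0,0,0,0,50,1,0,0,0,0,0,30,1,0,0,0,0,0,15.5,1,0,0,0,0,0,0,1]}}

```text
clock: 2.35
position: [0.6061, 0.0709, 0.015]
ee_rot: [-0.001, 0.062, 0.998, -0.0]
contact_force: [0.4, 0.3, -0.3]
width: 0.0854
```

```bash
python3 rel.py .6076 .0693 .015 172.9; python3 - <<'E'
from rig import get_image
import cv2
a=get_image("scene");b=get_image("top")
cv2.imwrite("pics/s1.png",cv2.resize(a[130:300,240:440,::-1],None,fx=4,fy=3.5))
cv2.imwrite("pics/t1.png",cv2.resize(b[90:270,220:400,::-1],None,fx=3.3,fy=3.3))
E
```

```text
clock 2.35 pos [0.6061 0.0709 0.015 ] yaw 172.92 turn(deg) [-0.01 -0.11  0.02] shift in final axes mm [-1.7 -1.4 -0. ] F [ 0.4  0.3 -0.3] w 85.4 q [ 0.    0.52  1.71  0.    0.92 -1.44]
```

View pics/s1.png

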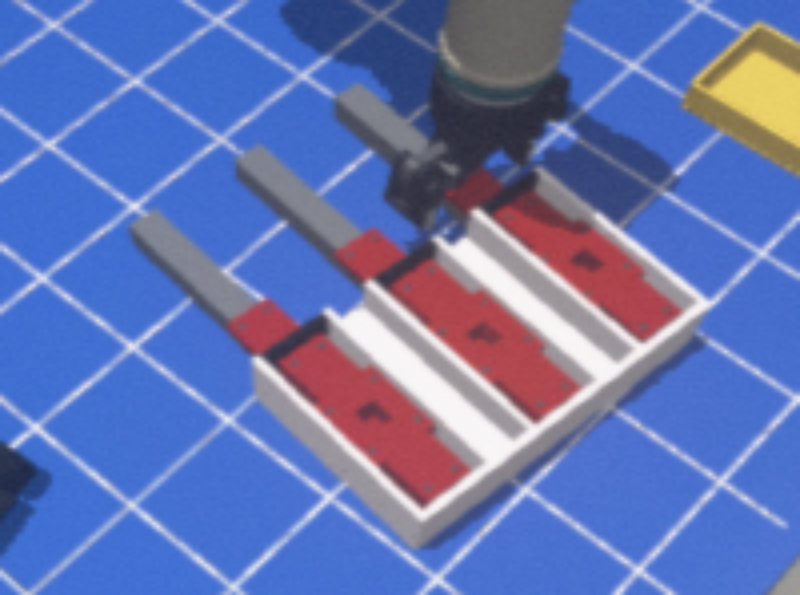

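View pics/t1.png

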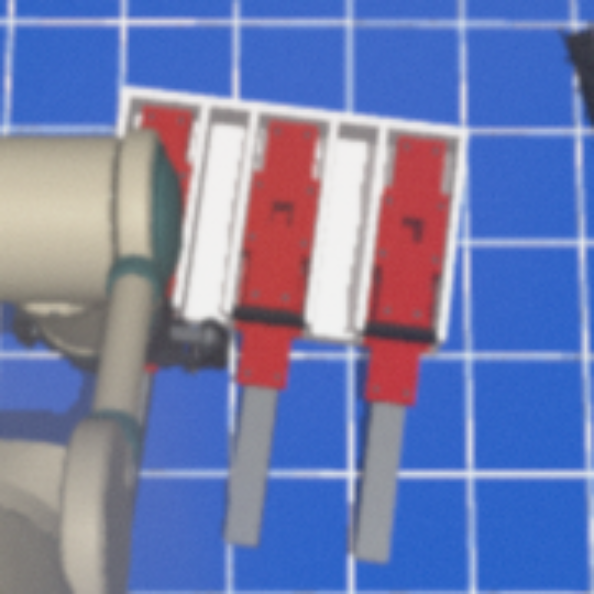

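Request:
{"op": "drive_tool", "data": {"targets": [0,0,0,-1.5,-1.4,0,1,0,0,0,0,0,0,0,0,0,0,0,0,0,0,0,0,0,0,0,0,0,0,0,0,0,0,0,0,0,0,0,0,0,0,0,0,0,0,0,0,0,0]}}

```text
clock: 3.32
position: [0.6081, 0.0693, 0.0163]
ee_rot: [0.0, 0.062, 0.998, 0.0]
contact_force: [-1.7, 0.5, 5.7]
width: 0.0347
```

```bash
python3 rel.py .6076 .0693 .015 172.9
```

```text
clock 3.33 pos [0.6081 0.0693 0.0163] yaw 172.92 turn(deg) [0.   0.02 0.02] shift in final axes mm [ 0.5 -0.1  1.3] F [-1.7  0.5  5.7] w 34.7 q [-0.    0.52  1.71  0.    0.92 -1.45]
```

Request:
{"op": "drive_tool", "data": {"targets": [0,0,0,3,0,0,0,0,0,0,3,0,0,0,0,0,0,3,0,0,0]}}

```text
clock: 3.7
position: [0.6016, 0.0703, 0.0163]
ee_rot: [0.003, 0.062, 0.998, 0.0]
contact_force: [6.0, -1.4, 0.1]
width: 0.0348
```

```bash
python3 rel.py .6076 .0693 .015 172.9
```

```text
clock 3.7 pos [0.6016 0.0703 0.0163] yaw 172.92 turn(deg) [0.03 0.32 0.02] shift in final axes mm [-6.  -0.3  1.3] F [ 6.  -1.4  0.1] w 34.8 q [ 0.    0.51  1.73 -0.    0.9  -1.45]
```

Request:
{"op": "drive_tool", "data": {"targets": [0,0,0,2,0,0,0,0,0,0,0,0,0,0]}}

```text
clock: 3.95
position: [0.5994, 0.0706, 0.0163]
ee_rot: [0.003, 0.062, 0.998, 0.0]
contact_force: [4.7, -0.9, 1.2]
width: 0.0352
```

```bash
python3 rel.py .6076 .0693 .015 172.9
```

```text
clock 3.95 pos [0.5994 0.0706 0.0163] yaw 172.92 turn(deg) [0.03 0.29 0.02] shift in final axes mm [-8.3 -0.3  1.3] F [ 4.7 -0.9  1.2] w 35.2 q [ 0.    0.5   1.73 -0.    0.9  -1.45]
```

Request:
{"op": "drive_tool", "data": {"targets": [0,0,0,3,0,0,0,0,0,0,4,0,0,0,0,0,0,0,0,0,0]}}

```text
clock: 4.32
position: [0.5923, 0.0715, 0.0163]
ee_rot: [0.003, 0.062, 0.998, 0.0]
contact_force: [4.9, -0.4, 1.5]
width: 0.0353
```

```bash
python3 rel.py .6076 .0693 .015 172.9
```

```text
clock 4.33 pos [0.5923 0.0715 0.0163] yaw 172.92 turn(deg) [0.03 0.29 0.02] shift in final axes mm [-15.4  -0.3   1.3] F [ 4.9 -0.4  1.5] w 35.3 q [ 0.    0.5   1.75 -0.    0.89 -1.44]
```

Request:
{"op": "drive_tool", "data": {"targets": [0,0,0,9,0,0,0,0,0,0,9,0,0,0,0,0,0,9,0,0,0,0,0,0,9,0,0,0,0,0,0,9,0,0,0,0,0,0,9,0,0,0,0,0,0,9,0,0,0,0,0,0,9,0,0,0,0,0,0,9,0,0,0,0,0,0,9,0,0,0,0,0,0,0,0,0,0]}}

```text
clock: 5.7
position: [0.4993, 0.0829, 0.0163]
ee_rot: [-0.001, 0.062, 0.998, 0.0]
contact_force: [1.5, -1.0, 9.3]
width: 0.0346
```

```bash
python3 rel.py .6076 .0693 .015 172.9;  python3 - <<'E'
from rig import get_image
import cv2
a=get_image("scene")
cv2.imwrite("pics/s2.png",cv2.resize(a[130:280,260:440,::-1],None,fx=4,fy=4,interpolation=cv2.INTER_CUBIC))
E
```

```text
clock 5.7 pos [0.4993 0.0829 0.0163] yaw 172.92 turn(deg) [ 0.01 -0.07  0.02] shift in final axes mm [-109.1   -0.2    1.3] F [ 1.5 -1.   9.3] w 34.6 q [ 0.03  0.4   1.95  0.    0.8  -1.42]
```

View pics/s2.png

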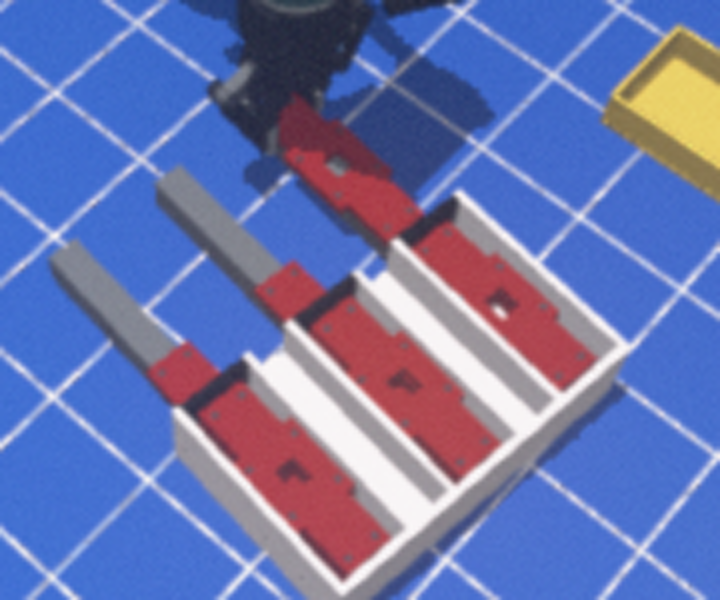

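```bash
python3 - <<'E'
from h import *
S=lambda p:unc(p,(260,130),4)
for p in ((337,163),(381,167),(352,150),(410,258),(430,212)): print(p,onz("scene",S(p),.038).round(4))
print("gate L px",[((proj("scene",(.6384+dx*.9923+dy*.1236,.0655-dx*.1236+dy*.9923,.03))-[260,130]+.5)*4-.5).round(0) for dx in(0,) for dy in(-.027,-.012,.012,.027)])
print("pred rear corners",[((proj("scene",(.6384+dx*.9923+dy*.1236,.0655-dx*.1236+dy*.9923,.038))-[260,130]+.5)*4-.5).round(0) for dx in(-.015,) for dy in(-.018,.018)])
E
```

```text
(337, 163) [0.5545 0.0761]
(381, 167) [0.5798 0.0947]
(352, 150) [0.5553 0.0918]
(410, 258) [0.6421 0.0505]
(430, 212) [0.629  0.0889]
gate L px [array([390., 269.]), array([406., 257.]), array([430., 237.]), array([446., 225.])]
pred rear corners [array([386., 241.]), array([423., 213.])]
```

Request:
{"op": "drive_tool", "data": {"targets": [0,0,0,0,0,0,1,0,0,0,0,0,0,1,0,0,0,0,0,0,1,0,0,0,0,0,0,1,0,0,0,0,0,0,1,0,0,0,-20,0,0,1,0,0,0,-25,0,0,1,0,0,0,-10.5,0,0,1,0,0,0,0,0,0,1]}}

```text
clock: 6.88
position: [0.556, 0.0758, 0.0156]
ee_rot: [-0.0, 0.062, 0.998, 0.0]
contact_force: [-0.3, -0.2, -0.5]
width: 0.0853
```

```bash
python3 rel.py .5545 .0761 .015 172.9;  python3 - <<'E'
from rig import get_image
import cv2
a=get_image("scene")
cv2.imwrite("pics/s3.png",cv2.resize(a[130:280,260:440,::-1],None,fx=4,fy=4,interpolation=cv2.INTER_CUBIC))
E
```

```text
clock 6.88 pos [0.556  0.0758 0.0156] yaw 172.9 turn(deg) [ 0.   -0.03 -0.  ] shift in final axes mm [1.5 0.2 0.6] F [-0.3 -0.2 -0.5] w 85.3 q [ 0.01  0.46  1.83  0.    0.86 -1.44]
```

View pics/s3.png

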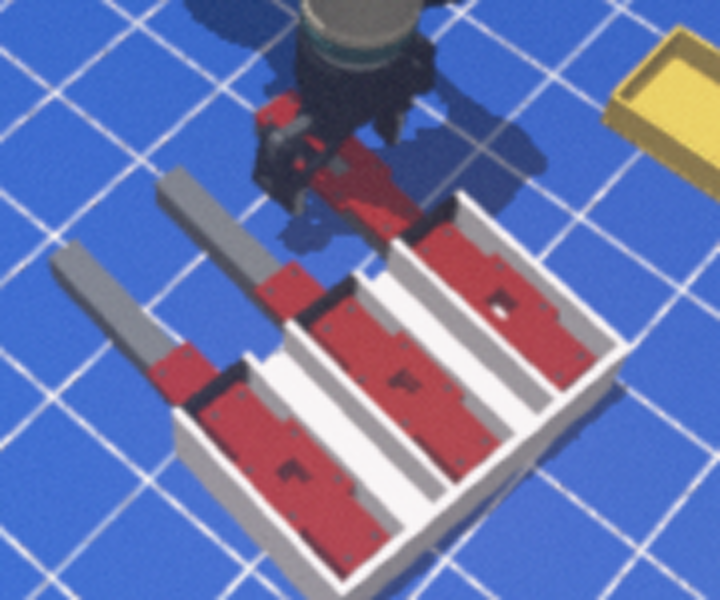

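Request:
{"op": "drive_tool", "data": {"targets": [0,0,0,1.2,0,0,1,0,0,0,0,0,0,0,0,0,0,0,0,0,0,0,0,0,0,0,0,0,0,0,0,0,0,0,0,0,0,0,0,0,0,0,0,0,0,0,0,0,0], "grip_force": 60}}

```text
clock: 7.8
position: [0.5547, 0.0761, 0.0163]
ee_rot: [0.0, 0.062, 0.998, 0.0]
contact_force: [-1.6, 0.3, 5.4]
width: 0.0488
```

```bash
python3 rel.py .5545 .0761 .015 172.9
```

```text
clock 7.8 pos [0.5547 0.0761 0.0163] yaw 172.91 turn(deg) [0.02 0.02 0.01] shift in final axes mm [ 0.2 -0.   1.3] F [-1.6  0.3  5.4] w 48.8 q [ 0.01  0.46  1.83  0.    0.86 -1.44]
```

Request:
{"op": "drive_tool", "data": {"targets": [0,0,0,0,0,-10,0,0,0,0,0,0,-25,0,0,0,0,0,0,-25,0,0,0,0,0,0,-10,0,0,0,0,0,0,0,0]}}

```text
clock: 8.43
position: [0.5549, 0.076, 0.0862]
ee_rot: [0.001, 0.062, 0.998, 0.0]
contact_force: [0.3, 0.1, -1.9]
width: 0.049
```

Request:
{"op": "drive_tool", "data": {"targets": [0,0,8.2,0,0,0,0,0,0,8.2,0,0,0,0,0,0,8,0,0,0,0,0,0,0,20,12,0,0,0,0,0,29,18,0,0,0,0,0,30,18.5,0,0,0,0,0,30,18.5,0,0,0,0,0,30,18.5,0,0,0,0,0,30,18.5,0,0,0,0,0,29,18,0,0,0,0,0,23,14.5,0,0,0,0,0,0,0,0,0]}}

```text
clock: 9.93
position: [0.4359, 0.3087, 0.0846]
ee_rot: [-0.001, 0.27, 0.963, -0.001]
contact_force: [0.6, -0.1, -1.1]
width: 0.0489
```

```bash
python3 rel.py .4376 .308 .0163 148.5;  python3 - <<'E'
from rig import get_image
import cv2
a=get_image("scene");b=get_image("top")
cv2.imwrite("pics/s4.png",cv2.resize(a[50:200,290:470,::-1],None,fx=4,fy=4,interpolation=cv2.INTER_CUBIC))
cv2.imwrite("pics/t4.png",cv2.resize(b[200:330,90:240,::-1],None,fx=4,fy=4,interpolation=cv2.INTER_CUBIC))
E
```

```text
clock 9.93 pos [0.4359 0.3087 0.0846] yaw 148.67 turn(deg) [-0.11 -0.09  0.17] shift in final axes mm [-1.8  0.3 68.3] F [ 0.6 -0.1 -1.1] w 48.9 q [ 0.49  0.34  1.81  0.    0.99 -0.54]
```

View pics/s4.png

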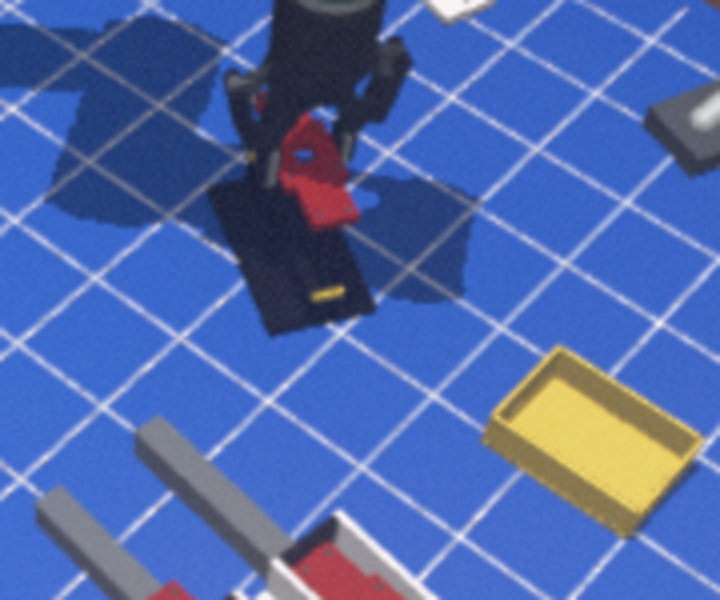

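View pics/t4.png

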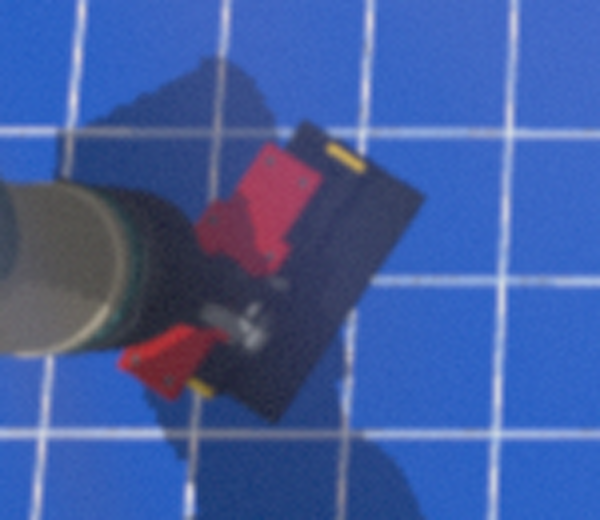

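```bash
python3 rel.py .4376 .308 .0163 148.5; python3 - <<'E'
from h import *
T=lambda p:unc(p,(90,200),4)
c=[onz("top",T(p),.1065) for p in ((265,143),(322,178),(120,365),(172,400))]
a=(c[0]+c[1])/2;b=(c[2]+c[3])/2
print(a,b,(a+b)/2,np.linalg.norm(a-b),np.degrees(np.arctan2(*(a-b)[::-1])))
E
```

```text
clock 10.03 pos [0.437  0.3073 0.0849] yaw 148.56 turn(deg) [-0.11 -0.03  0.06] shift in final axes mm [-0.1  0.9 68.6] F [-0.7 -0.3 -1.5] w 48.7 q [ 0.48  0.34  1.81 -0.    0.99 -0.54]
[0.4956246 0.2717157] [0.377136   0.34249105] [0.4363803  0.30710337] 0.13801701910289055 -30.850624161254704
```

Request:
{"op": "drive_tool", "data": {"targets": [0,0,0,0,0.8,15,0,0,0,0,0,0,20,0,0,0,0,0,0,15,0,0,0,0,0,0,6,0,0,0,0,0,0,0,0]}}

```text
clock: 10.65
position: [0.4378, 0.3082, 0.0293]
ee_rot: [-0.0, 0.272, 0.962, -0.0]
contact_force: [0.1, 1.1, -2.4]
width: 0.0488
```

```bash
python3 rel.py .4376 .308 .0163 148.5;  python3 - <<'E'
from rig import get_image
import cv2
a=get_image("scene");b=get_image("top")
cv2.imwrite("pics/s5.png",cv2.resize(a[70:150,320:410,::-1],None,fx=7,fy=7,interpolation=cv2.INTER_CUBIC))
cv2.imwrite("pics/t5.png",cv2.resize(b[215:315,110:220,::-1],None,fx=6,fy=6,interpolation=cv2.INTER_CUBIC))
E
```

```text
clock 10.65 pos [0.4378 0.3082 0.0293] yaw 148.49 turn(deg) [-0.05 -0.03 -0.01] shift in final axes mm [ 0.1 -0.3 13. ] F [ 0.1  1.1 -2.4] w 48.8 q [ 0.48  0.41  1.87  0.    0.86 -0.54]
```

View pics/s5.png

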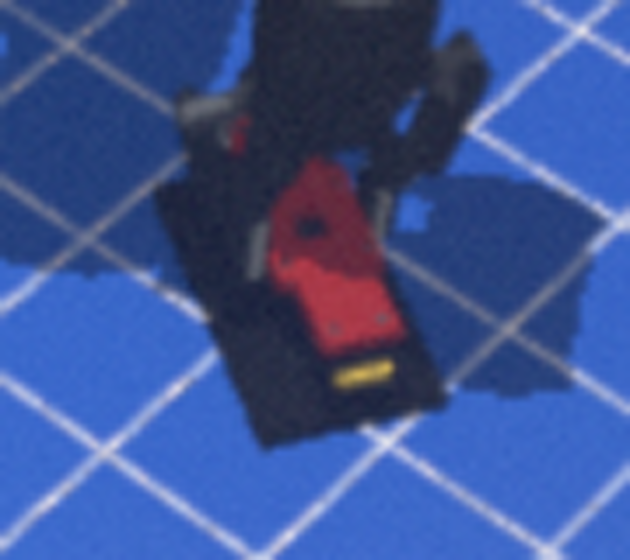

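View pics/t5.png

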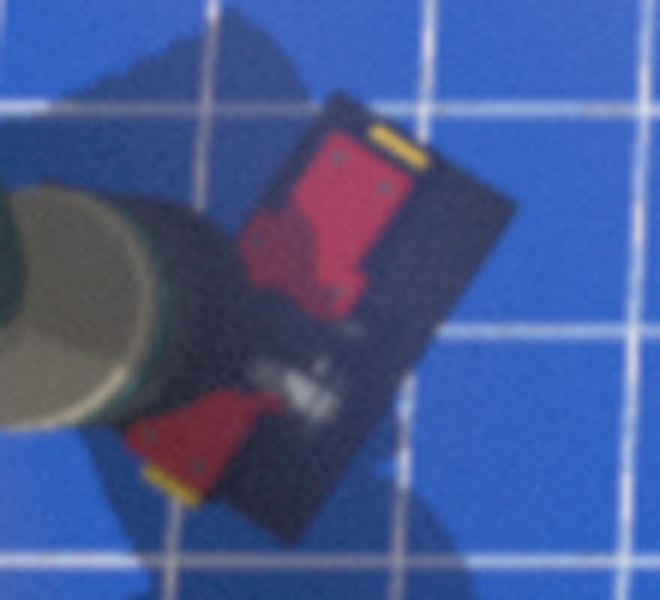

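```bash
python3 - <<'E'
from h import *
T=lambda p:unc(p,(110,215),6);S=lambda p:unc(p,(320,70),7)
c=[onz("top",T(p),.051) for p in ((334,130),(415,180),(123,442),(204,487))]
a=(c[0]+c[1])/2;b=(c[2]+c[3])/2
print("plate",a,b,(a+b)/2,np.linalg.norm(a-b),np.degrees(np.arctan2(*(a-b)[::-1])))
s=[onz("top",T(p),.036) for p in ((399,146),(173,485))]
print("stand",s,(s[0]+s[1])/2,np.degrees(np.arctan2(*(s[0]-s[1])[::-1])))
p=(onz("scene",S((328,352)),.051)+onz("scene",S((408,335)),.051))/2; q=onz("scene",S((364,374)),.036)
print("scene",p,q, p-q, "top",a-s[0])
u=np.array([.8526,-.5225]);print("gap along top/scene (expect 7):",(s[0]-a)@u,(q-p)@u, "near gap top",(b-s[1])@u,"across",(a-s[0])@[-u[1],u[0]],(p-q)@[-u[1],u[0]])
E
```

```text
plate [0.49791413 0.27146967] [0.38054375 0.344098  ] [0.43922894 0.30778384] 0.13802420123328044 -31.74905945050961
stand [array([0.50246483, 0.26727883]), array([0.37191145, 0.34628576])] [0.43718814 0.30678229] -31.18105078530136
scene [0.50115812 0.27072993] [0.5039748 0.2675478] [-0.00281668  0.00318214] top [-0.0045507   0.00419085]
gap along top/scene (expect 7): 0.006069645461950237 0.00406416334086808 near gap top 0.008502996855994755 across 0.0011953775120267093 0.001241375489189093
```

Request:
{"op": "drive_tool", "data": {"targets": [0,0,0,1.5,-1,3,0,0,0,0,0,0,5,0,0,0,0,0,0,3,0,0,0,0,0,0,1.5,0,0,0,0,0,0,0,0]}}

```text
clock: 11.38
position: [0.436, 0.3084, 0.0172]
ee_rot: [-0.0, 0.271, 0.962, -0.0]
contact_force: [-0.1, 0.2, -1.2]
width: 0.0486
```

```bash
python3 rel.py .4363 .3079 .0163 148.5
```

```text
clock 11.38 pos [0.436  0.3084 0.0172] yaw 148.52 turn(deg) [-0.01 -0.01  0.02] shift in final axes mm [-0.5 -0.3  0.9] F [-0.1  0.2 -1.2] w 48.6 q [ 0.49  0.43  1.89  0.    0.83 -0.54]
```

Request:
{"op": "drive_tool", "data": {"targets": [0,0,0,0,0,0.8,0,0,0,0,0,0,0.5,0,0,0,0,0,0,0,0]}}

```text
clock: 11.75
position: [0.4362, 0.3085, 0.0162]
ee_rot: [0.0, 0.271, 0.962, 0.0]
contact_force: [0.2, 0.6, 1.6]
width: 0.0486
```

```bash
python3 rel.py .4363 .3079 .0163 148.5;  python3 - <<'E'
from rig import get_image
import cv2
a=get_image("scene");b=get_image("top")
cv2.imwrite("pics/s6.png",cv2.resize(a[70:150,320:410,::-1],None,fx=7,fy=7,interpolation=cv2.INTER_CUBIC))
cv2.imwrite("pics/t6.png",cv2.resize(b[215:315,110:220,::-1],None,fx=6,fy=6,interpolation=cv2.INTER_CUBIC))
E
```

```text
clock 11.75 pos [0.4362 0.3085 0.0162] yaw 148.52 turn(deg) [0.02 0.01 0.02] shift in final axes mm [-0.4 -0.4 -0.1] F [0.2 0.6 1.6] w 48.6 q [ 0.49  0.43  1.89  0.    0.83 -0.54]
```

View pics/s6.png

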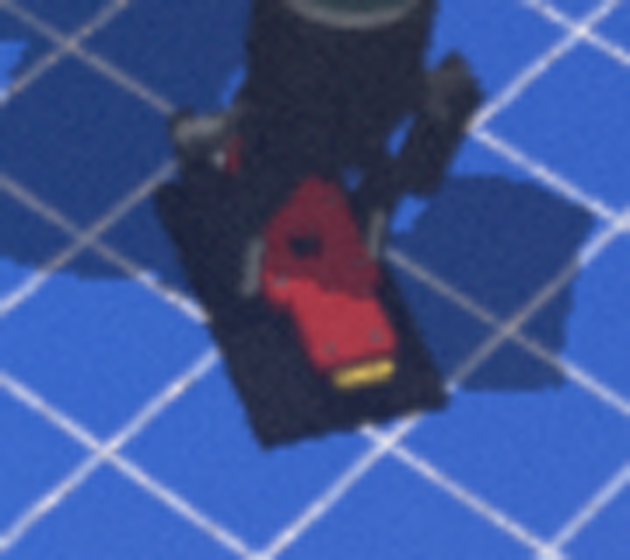

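View pics/t6.png

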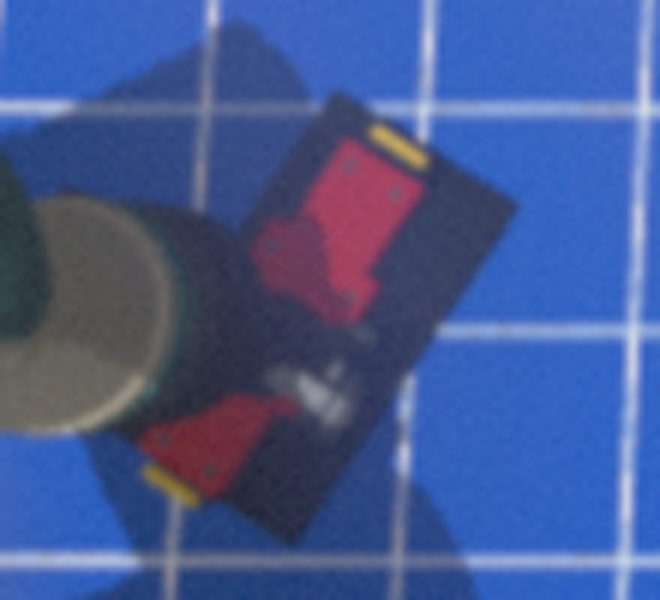

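```bash
python3 - <<'E'
from h import *
T=lambda p:unc(p,(110,215),6);S=lambda p:unc(p,(320,70),7)
z=.038
c=[onz("top",T(p),z) for p in ((343,138),(427,188),(137,441),(215,494))]
a=(c[0]+c[1])/2;b=(c[2]+c[3])/2
s=[onz("top",T(p),.036) for p in ((399,146),(173,485))]
print("plate",(a+b)/2,np.linalg.norm(a-b),np.degrees(np.arctan2(*(a-b)[::-1])))
p=(onz("scene",S((326,372)),z)+onz("scene",S((396,352)),z))/2; q=onz("scene",S((364,374)),.036)
u=np.array([.8526,-.5225]);n=np.array([.5225,.8526]);print("far gap top/scene:",(s[0]-a)@u,(q-p)@u, "near gap top",(b-s[1])@u,"across",(a-s[0])@n,(p-q)@n,(b-s[1])@n)
E
```

```text
plate [0.43714097 0.30826725] 0.1379691594627635 -31.991060287428375
far gap top/scene: 0.008131818607890855 0.0052060185647022205 near gap top 0.006499613816968814 across 0.00022533198466376638 0.0002638096217663444 0.0022575228831942474
```

Request:
{"op": "drive_tool", "data": {"targets": [0,0,0,0,0,0,1,0,0,0,0,0,0,1,0,0,0,0,0,0,1,0,0,0,0,0,0,1,0,0,0,0,0,0,1,0,0,0,0,0,-10,1,0,0,0,0,0,-30,1,0,0,0,0,0,-50,1,0,0,0,0,0,-50,1,0,0,0,0,0,-20,1,0,0,0,50,0,0,1,0,0,0,50,0,0,1]}}

```text
clock: 13.35
position: [0.3504, 0.3612, 0.1772]
ee_rot: [0.0, 0.272, 0.962, 0.001]
contact_force: [0.4, 1.2, -0.0]
width: 0.0853
```

```bash
python3 rel.py .4363 .3079 .0163 148.5;  python3 - <<'E'
from rig import get_image
import cv2
a=get_image("scene");b=get_image("top")
cv2.imwrite("pics/s7f.png",a[:,:,::-1]);cv2.imwrite("pics/t7f.png",b[:,:,::-1])
cv2.imwrite("pics/s7.png",cv2.resize(a[70:150,320:410,::-1],None,fx=7,fy=7,interpolation=cv2.INTER_CUBIC))
cv2.imwrite("pics/t7.png",cv2.resize(b[215:315,110:220,::-1],None,fx=6,fy=6,interpolation=cv2.INTER_CUBIC))
E
```

```text
clock 13.35 pos [0.3504 0.3612 0.1772] yaw 148.4 turn(deg) [ 0.12  0.02 -0.1 ] shift in final axes mm [-101.1   -0.5  160.9] F [ 0.4  1.2 -0. ] w 85.3 q [ 0.66  0.21  1.74  0.    1.19 -0.36]
```

View pics/s7.png

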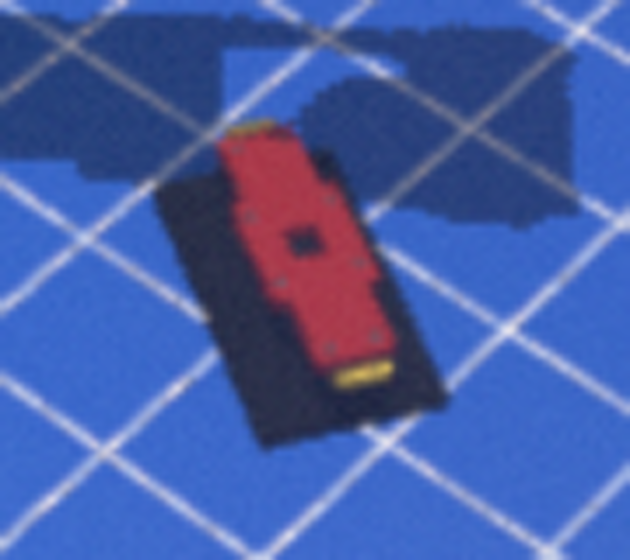

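View pics/t7.png

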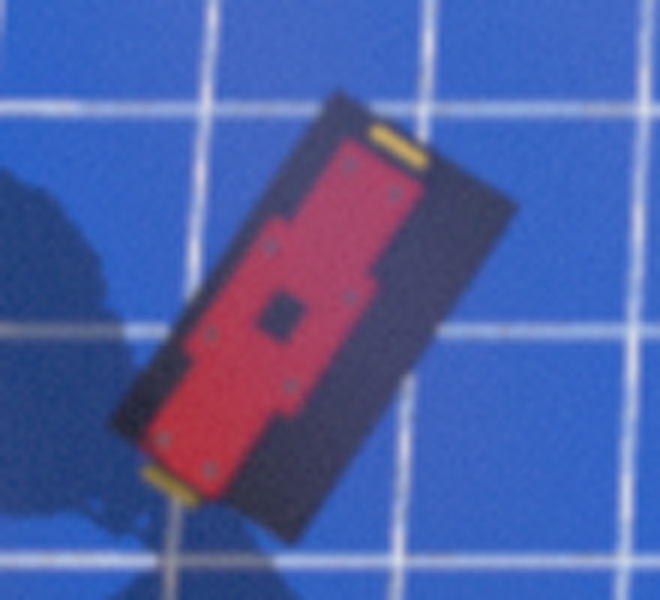

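View pics/s7f.png

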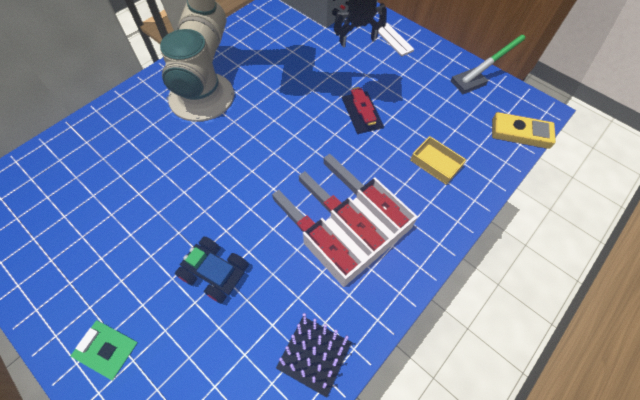

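```bash
python3 - <<'E'
from h import *
from rig import sign_off
T=lambda p:unc(p,(110,215),6);S=lambda p:unc(p,(320,70),7)
st=(onz("top",T((399,146)),.036)+onz("top",T((173,485)),.036))/2
ss=(onz("scene",S((364,374)),.036)+onz("scene",S((251,130)),.036))/2
u=np.array([.8526,-.5225]);n=np.array([.5225,.8526])
d1=onz("top",T((281,314)),.038)-st; d2=onz("scene",S((304,241)),.038)-ss
c=[onz("top",T(p),.038) for p in ((348,138),(427,186),(143,444),(216,498))]
a=(c[0]+c[1])/2;b=(c[2]+c[3])/2
d3=(a+b)/2-st
print([(d@u,d@n) for d in (d1,d2,d3)],np.degrees(np.arctan2(*(a-b)[::-1])))
if max(abs(d1@u),abs(d1@n),abs(d3@u),abs(d3@n))<.004: print(sign_off())
E
```

```text
[(np.float64(-0.0010936760618888268), np.float64(0.0013290431069109768)), (np.float64(-0.00278055621416114), np.float64(-0.00016289137031915454)), (np.float64(-0.0005794119326717501), np.float64(-2.4861217460871296e-05))] -31.449716433879825
the job is handed in; nothing more can be done
None
```

The left bay was the unlocked one. I tried it first, so the middle and right plates were never touched. I drew its bottom plate about 110 mm out on to its runway and set it down on the stand. I gripped it again at its middle before lifting. I handed the job in with the robot clock at about 13.5 s of the 64 s allowed.

- **Unlocked bay:** the plate slid well past 6 mm with a steady drag of about 5 N. The scene view put its window centre within 0.2 mm of where the pull distance predicted, about 85 mm in front of the gate.
- **Placing on the stand:** in the last pictures the plate centre was 0.6 to 2.8 mm off along the beam and 0 to 1.3 mm across it, depending on view and feature. The angle was about 31.4°, against 31.2 to 31.6° measured for the stand. The scene view gave the largest offset along the beam, 2.8 mm where the top view gave about 1 mm, which fits the 2 mm calibration error.
- **Setting down:** I let the plate go only after touching the beam, with about 1.6 N of contact. The tool height matched the one at which I had gripped the plate on the runway.
- **Everything else:** the gripper is open and clear of the stand. In the last scene picture the car, the tray and the other plates look unmoved.

No checks failed. I did correct the plate by about 1.5 mm along the beam and 1 mm across it just before lowering.

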